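# Line up the snail shells by size

### The job

Line up the four red ceramic snail shells by size on the aluminium strip, one standing upright in the middle of each cork mark: the smallest on the mark next to the blue magnet, then ever larger, so that the largest is at the far end. They are breakable: keep them upright and set them down rather than dropping them. Leave the tube rack, the tweezers and the food jar where they are.

Things in the scene. Friction and masses are not known exactly. Their poses are not given: they have to be found in the camera images.
- shell_small: smallest of four red ceramic snail shells of one shape: round from above, 28 mm across, 26 mm high, upright on a flat foot, pale spiral ridge, dark mouth on one side. Sides upright from 3 to 15 mm above the foot: grip there, from any side. Origin: centre of underside; z up, x to the mouth. Starts on the drawer unit's top, 70 mm up. About 20 g.
- shell_medium: second smallest of four red ceramic snail shells of one shape: round from above, 38 mm across, 35 mm high, upright on a flat foot, pale spiral ridge, dark mouth on one side. Sides upright from 4 to 20 mm above the foot: grip there, from any side. Origin: centre of underside; z up, x to the mouth. Starts on the drawer unit's top, 70 mm up. About 45 g.
- shell_large: second largest of four red ceramic snail shells of one shape: round from above, 48 mm across, 44 mm high, upright on a flat foot, pale spiral ridge, dark mouth on one side. Sides upright from 5 to 25 mm above the foot: grip there, from any side. Origin: centre of underside; z up, x to the mouth. Starts on the drawer unit's top, 70 mm up. About 90 g.
- shell_largest: largest of four red ceramic snail shells of one shape: round from above, 58 mm across, 53 mm high, upright on a flat foot, pale spiral ridge, dark mouth on one side. Sides upright from 6 to 30 mm above the foot: grip there, from any side. Origin: centre of underside; z up, x to the mouth. Starts on the drawer unit's top, 70 mm up. About 150 g.
- ledge: fixed aluminium strip on the cabinet top, 400 mm long (y), 70 wide (x), 12 high. Four flush round cork marks with black rims, 50 mm across, on its centre line at y = -120, -40, 40, 120 mm. One end carries the blue magnet, the other a thin black stop (8 mm high). Origin: centre of underside; z up. Fingers closing across the strip (along x) clear the neighbours.
- magnet: the blue half of a magnet algae cleaner, 52 mm (across the strip) x 26 mm (along it) x 29 mm high, fixed on one end of the aluminium strip, 180 mm from its middle (y = +180 or -180 mm of the strip: either end). It shows the end where the row begins. Origin: centre of its underside, on the strip's top face.
- drawer_unit: fixed low grey plastic drawer unit on which the shells, tube rack and tweezers stand, 240 mm (x) x 380 mm (y), top face 70 mm high; a blue turning knob stands out 24 mm from its front (-x). It is not to be opened. Origin: centre of its underside on the cabinet top.
- tube_rack: bystander: loose white plastic rack with four capped clear pH test tubes, 130 mm (x) x 36 mm (y) x 50 mm high, on the drawer unit. Origin: centre of its underside.
- tweezers: bystander: loose stainless steel tweezers lying flat on the drawer unit, about 155 mm long (x), 12 mm wide, 6 mm high. Origin: about the middle of the underside.
- food_jar: bystander: loose round jar with an orange cap, 60 mm in diameter, 60 mm high, on the cabinet top. Origin: centre of its underside.
Things that resemble listed ones, but are neither listed nor needed, are in the scene too. Leave any yellow look-alike of the shell_medium alone.

How it is judged:
At the end, for the whole second after the job is handed in: Every shell stands upright (within 0.2 rad) and at rest on the strip, released, within 12 mm of the centre of its own mark along the strip and across it: smallest nearest the blue magnet, then second smallest, second largest, and largest farthest from it (((y of magnet in the frame of ledge above 0 m and y of shell_small in the frame of ledge between 0.108 and 0.132 m and y of shell_medium in the frame of ledge between 0.028 and 0.052 m and y of shell_large in the frame of ledge between -0.052 and -0.028 m and y of shell_largest in the frame of ledge between -0.132 and -0.108 m) or (y of magnet in the frame of ledge below 0 m and y of shell_small in the frame of ledge between -0.132 and -0.108 m and y of shell_medium in the frame of ledge between -0.052 and -0.028 m and y of shell_large in the frame of ledge between 0.028 and 0.052 m and y of shell_largest in the frame of ledge between 0.108 and 0.132 m)) and x of shell_small in the frame of ledge between -0.012 and 0.012 m and z of shell_small in the frame of ledge between 0.008 and 0.017 m and angle between each of shell_small, shell_medium, shell_large, shell_largest's own z axis and vertical below 0.2 rad and linear speed of each of shell_small, shell_medium, shell_large, shell_largest below 0.03 m/s and contact force between each of shell_small, shell_medium, shell_large, shell_largest and the fingers below 0.05 N and x of shell_medium in the frame of ledge between -0.012 and 0.012 m and z of shell_medium in the frame of ledge between 0.008 and 0.017 m and x of shell_large in the frame of ledge between -0.012 and 0.012 m and z of shell_large in the frame of ledge between 0.008 and 0.017 m and x of shell_largest in the frame of ledge between -0.012 and 0.012 m and z of shell_largest in the frame of ledge between 0.008 and 0.017 m); the robot touches nothing.
It fails at once if a shell is tipped over (more than 45 degrees) (angle between any of shell_small, shell_medium, shell_large, shell_largest's own z axis and vertical above 0.79 rad).
It fails at once if a shell is dropped or flung: out of the fingers and faster than 0.7 m/s (a fall of about 25 mm) ((linear speed of shell_small above 0.7 m/s and contact force between shell_small and the fingers below 0.01 N) or (linear speed of shell_medium above 0.7 m/s and contact force between shell_medium and the fingers below 0.01 N) or (linear speed of shell_large above 0.7 m/s and contact force between shell_large and the fingers below 0.01 N) or (linear speed of shell_largest above 0.7 m/s and contact force between shell_largest and the fingers below 0.01 N)).
It fails at once if the tube rack, the tweezers or the food jar is moved by more than 20 mm (distance of any of tube_rack, tweezers, food_jar from where it was at the start of the episode above 0.02 m).
It also fails if it takes over 120 s, if anything falls off the work surface, if the arm or the gripper's body presses on something with over 40 N, if the wrist force passes 120 N, or if a joint passes its speed limit or range.

### The arm

A 6-joint arm with a two-finger parallel gripper is mounted at the origin on the work surface. World frame = base frame: x ahead of the robot, y to its left, z up, the work surface at z = 0. Lengths are in m, angles in rad, forces in N, time in s.
With the tool pointing down it reaches from about 0.325 to 0.9 m from the base axis. Payload 6.1 kg.
Tool frame: the origin (TCP) lies midway between the tips of the shut fingers; the grasp point (between the pads) lies 19 mm behind it; z points along the fingers, y is the line along which they close (so a half turn about z gives the same grasp; the last joint's range is limited). The gripper opens to 85 mm and grips with 20 to 120 N. Pads are 22 mm wide; open, the fingers measure 114 mm over their backs; the gripper's body (76 mm by 85 mm) begins 54 mm behind the grasp point. The pads swing forward as they close: fully open they stand 13 mm farther back than shut.
Start: joints at [1.187, 0.22, 1.526, -0, 1.395, -0.126], TCP at [0.159, 0.604, 0.231] pointing down, gripper open.
Joint ranges: [-2.98, 2.98], [-0.91, 2.08], [0.09, 2.57], [-1.24, 4.39], [0.2, 2.65], [-2.68, 2.68]. Speed limits (rad/s): [2.57, 2.57, 3.01, 3.14, 3.14, 3.14].

### API

Orientations are given as [roll, pitch, yaw] about the fixed x, y, z axes, in that order (R = Rz(yaw) Ry(pitch) Rx(roll)).
In Python, from plant import movep, move_l, set_joints, gripper_to, hold, inverse_kinematics, observe, get_image, get_calibration, Unreachable, job_done gives the robot as it stands. Calls block until the motion is done:
- movep(position, orientation): joint-space move of the TCP to a pose.
- move_l(position, feed=0.15, rotation=None, max_force=None): straight line of the TCP; rotation=None keeps the orientation; feed is the mean speed in m/s. With max_force (N) it stops when the force on the tool has changed by that much, and returns True; else False.
- set_joints(angles): joint-space move.
- gripper_to(opening, f_grip=None): finger opening in m; f_grip is the grip in N (None keeps the last); returns when the fingers have stopped.
- hold(seconds).
- inverse_kinematics(position, orientation): joint angles nearest the present ones, or None.
- observe(): the state.
- get_image(name): name is "side" or "top" or "wrist"; returns (picture, depth): 420x560x3 uint8, red, green, blue; 420x560 float32, m along the optical axis (not along the pixel's ray), 0 where there is no reading.
- get_calibration(name): a dict with "intrinsics" (3x3 intrinsics, pixels), "world_from_camera" (4x4, takes a point from camera to world coordinates). Camera axes: x right, y down, z forward; pixel columns grow to the right and rows downward; lengths in m; the calibration is good to about 2 mm. A picture is of the moment at which its call begins: read the wrist's pose just before it. get_calibration takes no time and is no camera call; for the wrist camera it gives the pose at the moment of the call.
A pose or a line that the arm cannot do raises Unreachable and nothing moves.
- job_done(): hands the job in; it is judged then, once.
The state is a dict: "time_s": time; "q": joint angles; "joint_velocities": joint speeds; "joint_torque": joint torques, N m; "eef_pos": TCP position; "tcp_rot": TCP orientation; "ft_force": force on the tool from outside, world axes, zero at the start; "torque": the same for the moment, N m; "opening": finger opening in m; "grasp_force": force on a finger pad.
Only numpy, scipy, OpenCV 4.12 (cv2) and the standard library are available. Lean on these libraries where they do the work, as an engineer would, in place of code of your own. Each camera call takes 0.05 s, during which the arm holds its last target. There are 200 camera calls.

## Working session

There is one attempt and no reset: what is moved stays moved. The work goes in short steps, each a Python script; the robot and the scene stay as the last script left them, time stands still between calls to the robot, and variables do not carry over. Pictures are saved under pics/ and viewed, at most 14 in all, crops included, and the job is handed in when it is done.

```bash
mkdir -p pics; ls; python3 - <<'E'
from plant import *
import cv2,numpy as np
for n in ["top","side"]:
    im,d=get_image(n); cv2.imwrite(f"pics/{n}0.png",im[:,:,::-1]); np.savez(f"pics/{n}0.npz",im=im,d=d)
    c=get_calibration(n); print(n,np.round(c["intrinsics"],1).tolist(),np.round(c["world_from_camera"],3).tolist())
E
```

```text
pics
top [[426.6, 0.0, 276.5], [0.0, 426.6, 211.2], [0.0, 0.0, 1.0]] [[0.011, -0.984, 0.18, 0.365], [-1.0, -0.009, 0.008, 0.04], [-0.006, -0.18, -0.984, 1.064], [0.0, 0.0, 0.0, 1.0]]
side [[420.4, 0.0, 280.3], [0.0, 420.4, 212.1], [0.0, 0.0, 1.0]] [[0.997, -0.045, 0.064, 0.49], [-0.078, -0.606, 0.792, -0.791], [0.003, -0.795, -0.607, 0.709], [0.0, 0.0, 0.0, 1.0]]
```

View pics/top0.png

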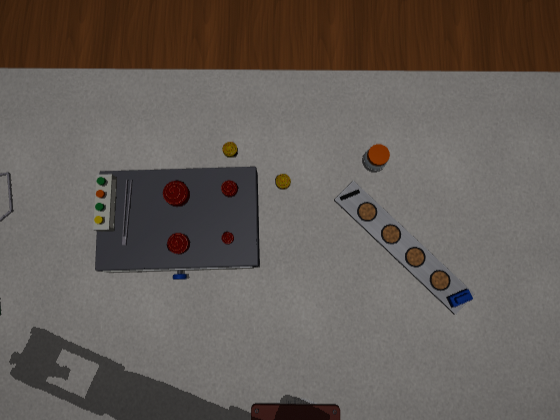

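View pics/side0.png

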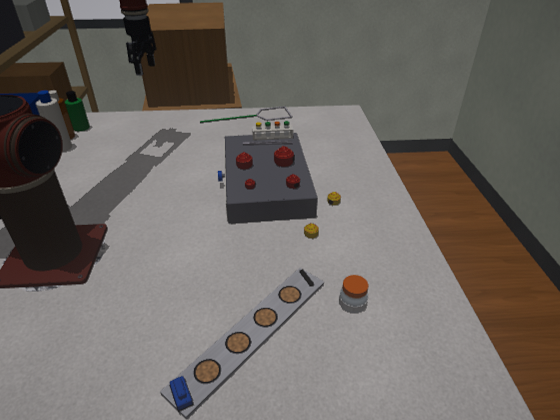

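The top view shows the largest shell at (176,193), large at (178,243), medium at (230,188) and small at (227,238). The cork marks run from (367,211) to (440,280). The blue magnet is at (460,298), so the small shell goes on the (440,280) mark. The side view agrees.

```bash
cat > h.py <<'E'
import cv2,numpy as np
from plant import *
def ray(cal,u,v,z):
    K=cal["intrinsics"];T=np.array(cal["world_from_camera"])
    d=T[:3,:3]@np.linalg.solve(K,[u,v,1.]);o=T[:3,3]
    return (o+d*(z-o[2])/d[2])
def blobs(im,lo,hi,amin=30):
    hsv=cv2.cvtColor(im,cv2.COLOR_RGB2HSV)
    m=cv2.inRange(hsv,lo,hi) if lo[0]<=hi[0] else cv2.inRange(hsv,(lo[0],*lo[1:]),(180,*hi[1:]))|cv2.inRange(hsv,(0,*lo[1:]),hi)
    m=cv2.morphologyEx(m,cv2.MORPH_CLOSE,np.ones((5,5)))
    cs,_=cv2.findContours(m,cv2.RETR_EXTERNAL,cv2.CHAIN_APPROX_NONE)
    return sorted([(*cv2.minEnclosingCircle(c)[0],cv2.minEnclosingCircle(c)[1],cv2.contourArea(c)) for c in cs if cv2.contourArea(c)>amin],key=lambda b:-b[3])
E
python3 - <<'E'
from h import *
H=[.053,.044,.035,.026]
for n in ["top","side"]:
    z=np.load(f"pics/{n}0.npz");im,d=z["im"],z["d"];cal=get_calibration(n)
    print(n)
    rb=[b for b in blobs(im,(170,100,50),(7,255,255)) if b[3]<1500]
    for b in rb[:8]:
        print("red",np.round(b,1),[np.round(ray(cal,b[0],b[1],.07+h*.4)[:2],3).tolist() for h in H])
    for b in blobs(im,(8,60,60),(20,200,255)):
        print("cork?",np.round(b,1),np.round(ray(cal,b[0],b[1],.012)[:2],3))
    for b in blobs(im,(105,120,60),(125,255,255)): print("blue",np.round(b,1),np.round(ray(cal,b[0],b[1],.041)[:2],3))
E
```

```text
top
red [174.5 192.5  12.3 418.5] [[0.586, 0.287], [0.586, 0.288], [0.587, 0.289], [0.588, 0.29]]
red [177.4 243.   10.6 307.5] [[0.467, 0.274], [0.468, 0.275], [0.468, 0.276], [0.468, 0.276]]
red [265.  410.5  13.8 280. ] [[0.111, 0.068], [0.11, 0.068], [0.109, 0.068], [0.108, 0.068]]
red [228.6 187.5   7.8 165.5] [[0.599, 0.16], [0.6, 0.161], [0.6, 0.161], [0.601, 0.162]]
red [327.  412.5  13.6 151.5] [[0.108, -0.065], [0.107, -0.065], [0.106, -0.065], [0.105, -0.066]]
red [226.8 237.5   5.9  88.5] [[0.481, 0.161], [0.481, 0.161], [0.482, 0.162], [0.482, 0.162]]
cork? [2.79700e+02 3.55000e+01 2.81500e+02 3.78255e+04] [1.042 0.045]
cork? [440.  279.5   9.  207.5] [ 0.393 -0.351]
cork? [414.6 256.4   8.7 202. ] [ 0.448 -0.292]
cork? [390.7 233.7   8.5 192.5] [ 0.504 -0.235]
cork? [366.6 211.3   8.4 187.5] [ 0.56  -0.177]
blue [461.  297.5  11.  190.5] [ 0.351 -0.387]
blue [178.5 276.5   5.7  39.5] [0.393 0.279]
side
red [  45.5  272.5   46.9 1302.5] [[0.063, -0.152], [0.061, -0.148], [0.058, -0.144], [0.056, -0.141]]
red [ 12.8 121.   25.4 533.5] [[-0.302, 0.583], [-0.307, 0.591], [-
[... 479 characters left out ...]
483, 0.156], [0.483, 0.162]]
cork? [  473.    286.    158.4 18578.5] [ 0.969 -0.183]
cork? [ 185.5   16.5   40.2 1936.5] [0.08 2.4 ]
cork? [191.1  95.9  51.1 611.5] [0.247 0.959]
cork? [ 32.5  40.   40.4 577.5] [-0.751  1.873]
cork? [354.9 285.8  13.2 450. ] [ 0.707 -0.163]
cork? [206.7 370.6  12.2 366.5] [ 0.392 -0.348]
cork? [237.5 341.5  11.1 302. ] [ 0.448 -0.289]
cork? [265.  316.5  10.3 252. ] [ 0.504 -0.233]
cork? [ 81.5  75.   23.9 226.5] [-0.293  1.254]
cork? [289.5 294.    9.7 214. ] [ 0.56  -0.176]
cork? [310.5 228.    6.8  76. ] [0.636 0.044]
cork? [334.  195.5   6.2  54. ] [0.723 0.185]
blue [179.5 392.   16.1 393. ] [ 0.353 -0.402]
blue [ 30.   92.   17.1 119. ] [-0.413  0.976]
```

```bash
cat >> h.py <<'E'
S={'largest':(.585,.286),'large':(.468,.275),'medium':(.600,.161),'small':(.482,.161)}
M={'small':(.3925,-.3495),'medium':(.448,-.2905),'large':(.504,-.234),'largest':(.560,-.1765)}
PI=np.pi
E
python3 - <<'E'
from h import *
s=observe();print(s["eef_pos"],s["tcp_rot"])
for y in [0,PI/2,-PI/2,PI]:
    print(y,[(k,np.round(q,2).tolist() if (q:=inverse_kinematics([*p,.072],[PI,0,y])) is not None else None) for k,p in S.items()])
for y in [.8,.8-PI]:
    print(y,[(k,np.round(q,2).tolist() if (q:=inverse_kinematics([*p,.014],[PI,0,y])) is not None else None) for k,p in M.items()])
movep([.47,.2,.35],[PI,0,0])
cal=get_calibration("wrist");im,d=get_image("wrist")
cv2.imwrite("pics/w0.png",im[:,:,::-1]);print(np.round(cal["world_from_camera"],3).tolist())
for b in blobs(im,(170,100,40),(7,255,255),200):
    print(np.round(b,1),[np.round(ray(cal,b[0],b[1],.07+h*.4)[:2],3).tolist() for h in (.053,.044,.035,.026)])
E
```

```text
[0.1591419  0.60382314 0.23028449] [-3.13980344e+00 -2.05135378e-04  2.88378385e+00]
0 [('largest', [0.33, 0.43, 1.58, -0.0, 1.13, 1.9]), ('large', [0.39, 0.2, 1.87, -0.0, 1.07, 1.96]), ('medium', [0.14, 0.37, 1.66, -0.0, 1.11, 1.71]), ('small', [0.17, 0.12, 1.96, -0.0, 1.06, 1.74])]
1.5707963267948966 [('largest', [0.33, 0.43, 1.58, -0.0, 1.13, 0.33]), ('large', [0.39, 0.2, 1.87, -0.0, 1.07, 0.39]), ('medium', [0.14, 0.37, 1.66, -0.0, 1.11, 0.14]), ('small', [0.17, 0.12, 1.96, -0.0, 1.06, 0.17])]
-1.5707963267948966 [('largest', None), ('large', None), ('medium', None), ('small', None)]
3.141592653589793 [('largest', [0.33, 0.43, 1.58, 0.0, 1.13, -1.24]), ('large', [0.39, 0.2, 1.87, 0.0, 1.07, -1.18]), ('medium', [0.14, 0.37, 1.66, 0.0, 1.11, -1.44]), ('small', [0.17, 0.12, 1.96, 0.0, 1.06, -1.4])]
0.8 [('small', [-0.88, 0.26, 1.93, -0.0, 0.95, -0.11]), ('medium', [-0.72, 0.27, 1.91, -0.0, 0.95, 0.05]), ('large', [-0.58, 0.32, 1.86, -0.0, 0.97, 0.19]), ('largest', [-0.44, 0.38, 1.77, -0.0, 0.99, 0.33])]
-2.3415926535897933 [('small', None), ('medium', None), ('large', None), ('largest', None)]
[[0.0, -0.947, -0.321, 0.553], [-1.0, -0.0, -0.0, 0.199], [-0.0, 0.321, -0.947, 0.492], [0.0, 0.0, 0.0, 1.0]]
[ 201.4   48.9   32.  2856. ] [[0.586, 0.281], [0.586, 0.282], [0.587, 0.283], [0.587, 0.284]]
[ 372.5  380.5   35.1 1617. ] [[0.159, 0.072], [0.155, 0.071], [0.151, 0.07], [0.148, 0.069]]
[ 217.6  161.9   22.2 1442.5] [[0.469, 0.271], [0.468, 0.272], [0.468, 0.273], [0.467, 0.273]]
[ 320.9   35.2   20.4 1139.5] [[0.599, 0.16], [0.599, 0.159], [0.6, 0.159], [0.6, 0.159]]
[316.8 148.5  12.5 441. ] [[0.484, 0.16], [0.484, 0.16], [0.483, 0.16], [0.482, 0.159]]
```

View pics/w0.png

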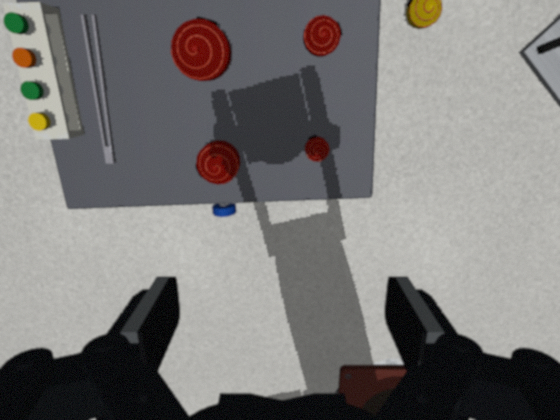

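The wrist view puts the shells at (201,49), (218,162), (321,35) and (317,148), within about 3 mm of the other views. I'll start with the small shell.

```bash
cat >> h.py <<'E'
S={'largest':(.585,.284),'large':(.468,.273),'medium':(.600,.160),'small':(.483,.160)}
W={'small':.028,'medium':.038,'large':.048,'largest':.058}
DZ={'small':.001,'medium':.001,'large':.001,'largest':.001}
R=[PI,0,.801]
def transfer(k):
    w=W[k]; (x,y),(a,b)=S[k],M[k]; dz=DZ[k]
    movep([x,y,.20],R); gripper_to(w+.024,30)
    print(k,"touch",move_l([x,y,.07+dz],feed=.1,max_force=8))
    gripper_to(w-.01,30); s=observe(); print("grip",round(s["opening"],4),round(s["grasp_force"],1))
    move_l([x,y,.20],feed=.12)
    movep([a,b,.20],R)
    s=observe(); print("carry",round(s["opening"],4),round(s["grasp_force"],1))
    move_l([a,b,.04],feed=.15)
    print("touch",move_l([a,b,.012+dz-.0005],feed=.025,max_force=5),observe()["eef_pos"])
    gripper_to(w+.02); move_l([a,b,.20],feed=.12)
    print(observe()["time_s"])
E
python3 - <<'E'
from h import *
transfer('small')
im,d=get_image("side");cv2.imwrite("pics/s1.png",cv2.resize(im[250:420,120:380,::-1],(780,510)))
E
```

```text
small touch False
grip 0.0264 29.6
carry 0.0262 29.5
touch True [ 0.39228571 -0.34927913  0.01379097]
12.4583
```

View pics/s1.png

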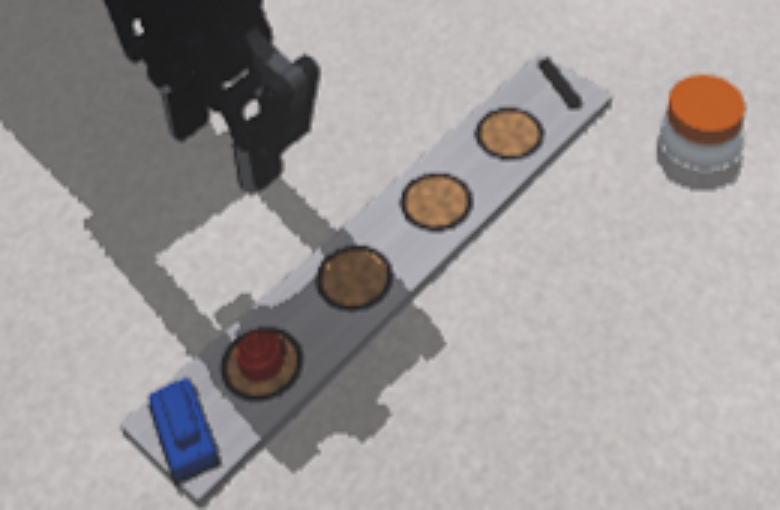

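The small shell stands upright in the middle of its mark, at crop (262,355). I'll move the next shells the same way, stopping if a grip width is off.

```bash
sed -i 's/^    move_l(\[x,y,.20\],feed=.12)$/    assert abs(s["opening"]-w)<.004\n&/' h.py
python3 - <<'E'
from h import *
for k in ['medium','large','largest']: transfer(k)
movep([.40,.2,.40],[PI,0,.801]); print(observe()["time_s"])
Z={}
for n in ["top","side"]:
    im,d=get_image(n); cal=get_calibration(n)
    if n=="side": cv2.imwrite("pics/s2.png",cv2.resize(im[110:420,120:420,::-1],(580,600)))
    for b in blobs(im,(170,100,40),(7,255,255)):
        for k in M:
            p=ray(cal,b[0],b[1],.012+.92*W[k]*.4)[:2]
            if np.hypot(*(p-M[k]))<.03: print(n,k,np.round((p-M[k])*1000,1))
E
```

```text
medium touch False
grip 0.0368 30.4
carry 0.0368 30.1
touch True [ 0.44774912 -0.29032572  0.01393727]
23.7583
large touch False
grip 0.0471 31.0
carry 0.047 30.9
touch True [ 0.50370513 -0.23383214  0.01392826]
35.1667
largest touch False
grip 0.0566 32.8
carry 0.0567 32.3
touch True [ 0.55966457 -0.17637719  0.01395552]
46.2833
47.95
top largest [-1.  -0.6]
top large [ 0.4 -2. ]
top medium [-0.5 -0.7]
top small [-1.  -1.4]
side largest [-2.1 -3. ]
side large [-0.7 -1.5]
side medium [-1.1 -0.9]
side small [-0.   0.6]
```

View pics/s2.png

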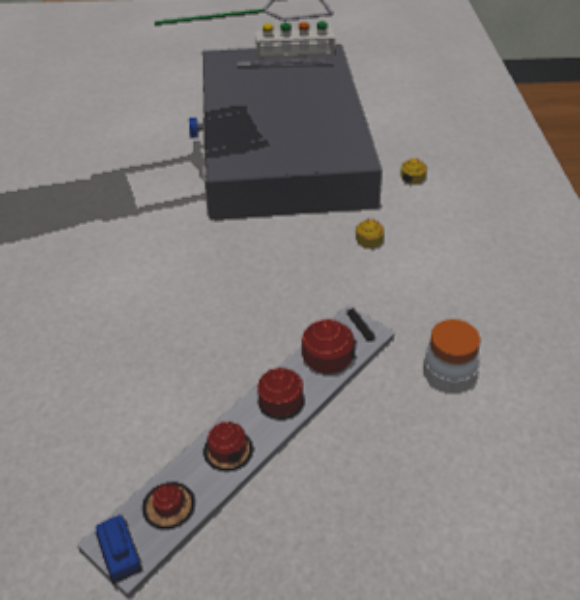

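All four shells stand upright on their marks, smallest by the magnet at (168,503) and largest by the stop at (328,345). Each is within about 4 mm of its mark's centre, and the other items look undisturbed.

```bash
python3 -c "
from plant import *
hold(.5); print(job_done())"
```

```text
the job is handed in; nothing more can be done
None
```

I handed the job in with all four shells upright on their marks, smallest next to the blue magnet through to largest at the far end; the cameras put each within about 4 mm of its mark's centre, in about 48 s of robot time.

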